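Load an edge guard into the spring-loaded loader and latch it

ROBOT

A 6-joint arm with a two-finger parallel gripper is mounted at the origin on the work surface. World frame = base frame: x ahead of the robot, y to its left, z up, the work surface at z = 0. Lengths are in m, angles in rad, forces in N, time in s.
With the tool pointing down it reaches from about 0.275 to 0.75 m from the base axis. Payload 10.2 kg.
Tool frame: the origin (TCP) lies midway between the tips of the shut fingers; the grasp point (between the pads) lies 19 mm behind it; z points along the fingers, y is the line along which they close (so a half turn about z gives the same grasp; the last joint's range is limited). The gripper opens to 88 mm and grips with 3 to 60 N. Pads are 18 mm wide; open, the fingers measure 123 mm over their backs; the gripper's body (75 mm by 187 mm) begins 45 mm behind the grasp point.
Start: joints at [1.108, 0.313, 1.498, -0, 1.331, -0.223], TCP at [0.125, 0.51, 0.239] pointing down, gripper open.
Joint ranges: [-2.94, 2.94], [-0.97, 2.17], [0.19, 2.56], [-1.23, 4.37], [0.02, 3.11], [-2.88, 2.88]. Speed limits (rad/s): [2.39, 2.39, 3.01, 3.14, 3.14, 3.14].

INTERFACE

Orientations are given as [roll, pitch, yaw] about the fixed x, y, z axes, in that order (R = Rz(yaw) Ry(pitch) Rx(roll)).
In Python, from workcell import arm, imaging, order, finder gives the robot as it stands.
- The arm moves only by the shell command python3 -m inch 'ROWS' [FORCE]. ROWS is JSON, a list of rows, each a list of 3 entries, a list of its own where there are three numbers: the opening, from 0 (shut) to 1 (fully open), then the shift along the tool's x, y, z in mm, then the turn, a rotation vector about the tool's x, y, z in degrees. In form: [[grip, [dx, dy, dz], [rx, ry, rz]], ...]. A call has 1 to 20 rows; each row is the pose to reach, as a shift and turn from the pose commanded when the call began, along the tool's axes at that moment; what a row does not reach only later rows make up. A row lasts 1/8 s, in which the tool goes at most 62.5 mm and 10.7 degrees, less where a joint would pass 70% of its speed; a pose out of reach is approached as far as the arm can. A call with a gripper value outside its range is refused whole. The fingers move at their own pace and stop on an object; FORCE is the grip in N (left out, the last holds). Time passes only in rows, so rows that repeat a pose let the fingers close. It gives the time, the measured TCP pose, the force and the opening at its end, in the units of the state.
- arm.get_obs(): the state, without advancing time (a new reading comes with each control period).
- imaging.get_image(name): name is "side" or "top" or "wrist"; returns the picture (384x512x3 uint8, blue, green, red); there is no depth.
- imaging.camera_params(name): a dict with "camera_matrix" (3x3 intrinsics, pixels), "R" (3x3) and "t" (3): a world point X has camera coordinates R X + t. Camera axes: x right, y down, z forward; pixel columns grow to the right and rows downward; lengths in m; the calibration is good to about 2 mm. A picture is of the moment at which its call begins: read the wrist's pose just before it. camera_params takes no time and is no camera call; for the wrist camera it gives the pose at the moment of the call.
- order.sign_off(): hands the job in, once; it reports no verdict.
Trained networks look in the newest picture that a camera, given by its name, has taken for a name from the list of things; names that differ only in an ending like _2 or _b are one class to them, and where a whole thing is asked for, a point or a joint stands for the part that bears it (a point fixed in the world has none). Each returns a list of dicts, best first, with "conf" (0 to 1); they miss things now and then, are a little off and sometimes report something else, mostly with a low value. They report only what shows in the picture. A call takes as long as a camera call. They do not tell look-alikes from the thing itself.
- finder.outline_of(camera, name): "pixels" (384x512 bool, what is visible of it) and "pixel" ([row, column] in pixels, amid what is visible of it).
The state is a dict: "clock": time; "qpos": joint angles; "dq": joint speeds; "joint_torque": joint torques, N m; "position": TCP position; "ee_rot": TCP orientation; "ft_force": force on the tool from outside, world axes, zero at the start; "wrist_torque": the same for the moment, N m; "opening": finger opening in m.
Only numpy, scipy, OpenCV 4.12 (cv2) and the standard library are available. Lean on these libraries where they do the work, as an engineer would, in place of code of your own. Each camera call takes 0.05 s, during which the arm holds its last target. There are 200 camera calls.

TASK

Take the blue edge guard out of its wooden rest and nest it in the steel angle cradle of the green loader, both legs lying flat along the cradle's and its ends about level with the cradle's ends. Then push the guard and cradle down against the spring and hold them down until the slow red-nosed catch has closed over the cradle's tongue, so that the cradle stays down when you let go. Leave the tin, the jar and the bowl where they stand.

Things in the scene. Friction and masses are not known exactly. Their poses are not given: they have to be found in the camera images.
- guard: Blue plastic angle section, 100 mm long, legs 60 mm wide outside, 8 mm thick, 90 g. Origin: outer (lowest) corner line, mid-length. In its frame as it stands in the rest (z up, y along the V) the steep leg rises along (-0.574,0,0.819), 35 degrees from vertical; the flat leg along (0.819,0,0.574). Thickness lies inside the V. Pinch the steep leg squarely with a tool leaning along it.
- guard_mid (a point): Point on the guard inside its V, midway between the legs (40 mm from the origin on their bisector).
- rest_apex (a point): Inside corner of the fixed wooden V rest holding the guard at the start, 90 mm above the table; x, y, z as the guard's; x points roughly to the robot's left. The lip under the steep leg is 15 mm wide (that leg is free on both faces above it), the board under the flat leg 55 mm; 100 mm long, 5 mm thick. Base 120 x 110 mm, 14 mm high.
- cradle_apex (a point): Inside corner, mid-length, of the loader's steel V cradle, 100 mm high when up; y along the V, x to the catch (roughly the robot's left), z up. Same lean, lip (15 mm), flat leg (55 mm), length (100 mm) as the rest: nested, guard's origin and axes coincide with these. Loader base from 55 mm before to 125 mm beyond in x, 110 mm wide; catch tower 85 to 112 mm beyond, 94 mm high.
- cradle (a joint): How far the cradle is pressed straight down (m): 0 up, hard stop 0.025. The catch can close only beyond 0.020 and then holds it at about 0.020. Spring about 4 N at the top to 12 N at the bottom, plus 3 to 6 N while the tongue pushes the catch aside (more if pressed fast).
- catch (a joint): How far the catch is pushed back (m): 0 closed, its resting place; about 0.009 as the cradle's tongue passes. Its return is damped: with the cradle held below the catch it takes about 1 s to get a hold over the tongue and 2 s to creep home to 0; let go too soon, the cradle springs up again. Need not be touched.
- catch_nose (a point): Middle of the red round nose (8 mm thick, 28 mm wide) of the catch, 75 mm above the table, beside the cradle on its flat-leg side; the catch slides along the loader's x and has a red button at its far end.
- tin: Bystander: green herb tin with pale label band, 60 mm across, 85 mm high; origin at the centre of its underside.
- jar: Bystander: small amber jar with white cap and label band, 54 mm across, 90 mm high; origin at the centre of its underside.
- bowl: Bystander: white bowl, 170 mm across, 90 mm high; origin at the centre of its underside.
Mind the look-alikes: they are no part of the job. What is meant by the guard is not pink or turquoise, and is the larger of those in its own colour.

How it is judged:
On the way, in this order (a step that is already met when the one before it is completed fails the run):
1. the guard is lifted clear of its rest (distance between guard and rest_apex above 0.06 m), for 0.1 s.
2. the guard lies nested in the cradle while the cradle is still up (pressed less than 12 mm) (x of guard in the frame of cradle_apex between -0.004 and 0.004 m and z of guard in the frame of cradle_apex between -0.004 and 0.005 m and y of guard in the frame of cradle_apex between -0.012 and 0.012 m and angle between the y axis of guard and the y axis of cradle_apex, either way round below 0.1 rad and x of guard_mid in the frame of cradle_apex between 0.0009 and 0.0129 m and z of guard_mid in the frame of cradle_apex between 0.0344 and 0.0454 m and value of joint cradle below 0.012 m), for 0.1 s.
3. with the guard nested, the cradle is pressed down beyond the catch (x of guard in the frame of cradle_apex between -0.004 and 0.004 m and z of guard in the frame of cradle_apex between -0.004 and 0.005 m and y of guard in the frame of cradle_apex between -0.012 and 0.012 m and angle between the y axis of guard and the y axis of cradle_apex, either way round below 0.1 rad and x of guard_mid in the frame of cradle_apex between 0.0009 and 0.0129 m and z of guard_mid in the frame of cradle_apex between 0.0344 and 0.0454 m and value of joint cradle above 0.0192 m), for 0.2 s.
At the end, for the whole second after the job is handed in: Cradle stays down unaided (over 17.5 mm), catch closed (under 4 mm). Released guard at rest, nested: corner within 4 mm, ends level within 12 mm, along the V within 0.1 rad, legs flat (guard_mid within 6 mm of its place). Tin, jar, bowl upright, within 30 mm of their starts (x of guard in the frame of cradle_apex between -0.004 and 0.004 m and z of guard in the frame of cradle_apex between -0.004 and 0.005 m and y of guard in the frame of cradle_apex between -0.012 and 0.012 m and angle between the y axis of guard and the y axis of cradle_apex, either way round below 0.1 rad and x of guard_mid in the frame of cradle_apex between 0.0009 and 0.0129 m and z of guard_mid in the frame of cradle_apex between 0.0344 and 0.0454 m and value of joint cradle above 0.0175 m and value of joint catch below 0.004 m and linear speed of guard below 0.02 m/s and contact force between the fingers and guard below 0.1 N and angle between each of tin, jar, bowl's own z axis and vertical below 0.1 rad and distance of each of tin, jar, bowl from where it was at the start of the episode below 0.03 m); the robot touches nothing.
It fails at once if the tin, jar or bowl is shifted by more than 30 mm or tipped (distance of any of tin, jar, bowl from where it was at the start of the episode above 0.03 m or angle between any of tin, jar, bowl's own z axis and vertical above 0.3 rad).
It also fails if it takes over 58 s, if anything falls off the work surface, if the arm or the gripper's body presses on something with over 40 N, if the wrist force passes 120 N, or if a joint passes its speed limit or range.

## Working session

There is one attempt and no reset: what is moved stays moved. The work goes in short steps, Python scripts to look and compute and a shell command to move; the robot and the scene stay as the last step left them, time stands still between calls to the robot, and variables do not carry over. Pictures are saved under pics/ and viewed, on a budget of 10 in all, crops included, one or two more only if the job needs it, and the job is handed in when it is done.

```bash
mkdir -p pics; ls; python3 - <<'E'
from workcell import arm, imaging, order, finder
import cv2,numpy as np
o=arm.get_obs();print({k:np.round(v,3).tolist() for k,v in o.items()})
a=imaging.get_image("top");b=imaging.get_image("side")
cv2.imwrite("pics/top0.png",a);cv2.imwrite("pics/side0.png",b)
c=np.vstack([a,b]);cv2.imwrite("pics/both.png",cv2.resize(c,(512*600//768*2//2,600)))
for n in("top","side"):
  p=imaging.camera_params(n);print(n,np.round(p["camera_matrix"],1).tolist(),np.round(p["R"],3).tolist(),np.round(p["t"],3).tolist())
  for k in("guard","rest_apex","cradle_apex","catch_nose","tin","jar","bowl"):
    try:print(n,k,[(round(d["conf"],2),np.round(d["pixel"]).tolist(),int(d["pixels"].sum())) for d in finder.outline_of(n,k)])
    except Exception as e:print(k,e)
E
```

```text
pics
{'clock': 0.0, 'qpos': [1.108, 0.313, 1.498, 0.0, 1.331, -0.223], 'dq': [0.001, 0.0, -0.001, 0.001, -0.003, 0.001], 'joint_torque': [0.001, -40.221, -25.227, 0.07, 0.035, -0.0], 'position': [0.125, 0.51, 0.238], 'ee_rot': [-3.14, -0.0, 2.902], 'ft_force': [0.329, 0.737, -0.324], 'wrist_torque': [-0.011, 0.04, 0.029], 'opening': 0.088}
top [[402.2, 0.0, 262.4], [0.0, 402.2, 193.9], [0.0, 0.0, 1.0]] [[-0.029, -1.0, 0.003], [-0.979, 0.027, -0.201], [0.201, -0.009, -0.98]] [0.019, 0.632, 1.104]
top guard [(0.87, [152.0, 199.0], 364), (0.85, [202.0, 182.0], 1075), (0.79, [269.0, 149.0], 998), (0.74, [259.0, 206.0], 486)]
top rest_apex [(0.84, [215.0, 200.0], 613)]
top cradle_apex [(0.87, [238.0, 369.0], 975), (0.67, [203.0, 177.0], 1067), (0.39, [217.0, 197.0], 601)]
top catch_nose [(0.49, [234.0, 336.0], 42)]
top tin [(0.95, [244.0, 256.0], 369)]
top jar [(0.57, [191.0, 260.0], 337)]
top bowl [(0.65, [143.0, 260.0], 2526), (0.42, [218.0, 197.0], 661)]
side [[372.5, 0.0, 249.1], [0.0, 372.5, 191.2], [0.0, 0.0, 1.0]] [[-0.951, -0.31, -0.006], [-0.168, 0.534, -0.829], [0.26, -0.787, -0.56]] [0.582, 0.164, 0.813]
side guard [(0.85, [340.0, 288.0], 2591), (0.82, [276.0, 299.0], 777), (0.62, [234.0, 220.0], 1712), (0.56, [246.0, 153.0], 474), (0.26, [213.0, 297.0], 959)]
side rest_apex []
side cradle_apex [(0.84, [143.0, 321.0], 496)]
side catch_nose [(0.52, [156.0, 304.0], 22), (0.5, [234.0, 225.0], 1669)]
side tin [(0.9, [213.0, 293.0], 901), (0.24, [140.0, 321.0], 532)]
side jar [(0.71, [204.0, 238.0], 698)]
side bowl [(0.75, [231.0, 225.0], 1764), (0.63, [183.0, 187.0], 2617)]
```

View pics/top0.png

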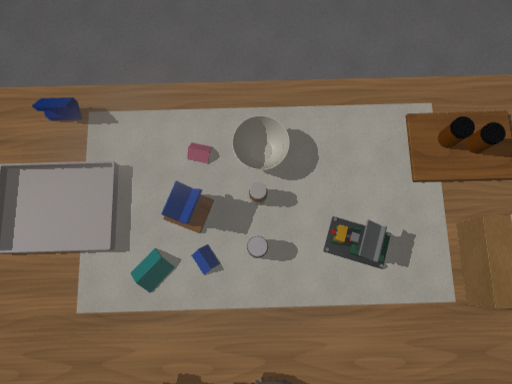

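View pics/side0.png

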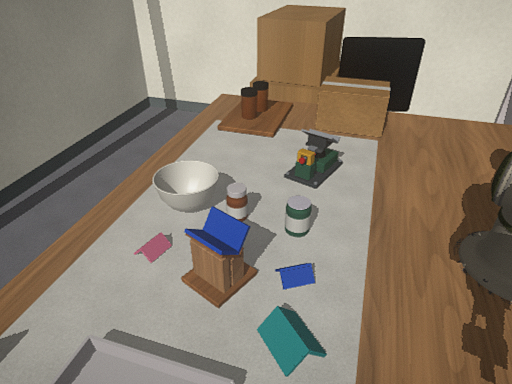

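The large blue angle, top (183,202) and side (218,230), sits on the wooden rest. The small blue piece, top (206,259) and side (297,276), lies on the mat and is a look-alike, as are the pink and turquoise ones. There is also a blue object at top (60,108), off the mat. The larger blue one in the rest fits. The cradle is at top (372,240), with the catch to its left at (340,235).

```bash
cat > h.py <<'E'
from workcell import arm, imaging, order, finder
import cv2,numpy as np
from scipy.spatial.transform import Rotation as Ro
from scipy.optimize import least_squares
def ray(p,rc):
    d=p["R"].T@np.linalg.inv(p["camera_matrix"])@np.array([rc[1],rc[0],1.]);return -p["R"].T@p["t"],d
def atz(p,rc,z):
    c,d=ray(p,rc);return c+d*(z-c[2])/d[2]
def proj(p,X):
    c=np.atleast_2d(X)@p["R"].T+p["t"];u=c@p["camera_matrix"].T;return u[:,:2]/u[:,2:]  # col,row
def tool():
    o=arm.get_obs();return o["position"],Ro.from_euler("xyz",o["ee_rot"]).as_matrix(),o
def gframe(x,y,yaw,z):  # yaw = world angle of guard x axis
    return np.array([x,y,z]),Ro.from_euler("z",yaw).as_matrix()
def move(tp,Rt):
    "shift mm and turn deg from current pose"
    p,R,o=tool();return np.round(R.T@(tp-p)*1e3,1),np.round(np.degrees(Ro.from_matrix(R.T@Rt).as_rotvec()),2)
E
python3 - <<'E'
from h import *
p=imaging.camera_params("wrist");P,R,o=tool()
C=-p["R"].T@p["t"];print("cam in tool",R.T@(C-P),"\n",np.round(R.T@p["R"].T,3),p["camera_matrix"].round(1).tolist())
t=imaging.camera_params("top")
for n,rc,z in(("guard",(202,183),.11),("cradle",(240,372),.11),("nose",(234,336),.075),("tin",(246,257),.085),("jar",(192,258),.09),("bowl",(143,260),.09)):print(n,atz(t,rc,z).round(3))
s=imaging.camera_params("side");print(atz(s,(238,235),.09))
a=cv2.imread("pics/top0.png")[160:285,130:230];b=cv2.imread("pics/side0.png")[195:310,170:320]
c=np.hstack([cv2.resize(a,(400,500),interpolation=2),cv2.resize(b,(400,500),interpolation=2)])
E
```

```text
cam in tool [ 0.07581699  0.00062701 -0.14533742] 
 [[ 0.    -0.956 -0.294]
 [ 1.     0.     0.001]
 [-0.001 -0.294  0.956]] [[278.5, 0.0, 253.4], [0.0, 278.5, 190.8], [0.0, 0.0, 1.0]]
guard [0.606 0.222 0.11 ]
cradle [ 0.486 -0.294  0.11 ]
nose [ 0.509 -0.203  0.075]
tin [0.481 0.021 0.085]
jar [0.633 0.014 0.09 ]
bowl [0.778 0.004 0.09 ]
[0.57866239 0.19438217 0.09      ]
```

```bash
python3 -m inch '[[1,[-50,-15,-50],[0,0,0]],[1,[-105,-33,-50],[0,0,0]],[1,[-160,-50,-50],[0,0,0]],[1,[-215,-67,-50],[0,0,0]],[1,[-270,-84,-50],[0,0,0]],[1,[-325,-101,-50],[0,0,0]],[1,[-380,-118,-50],[0,0,0]],[1,[-435,-135,-50],[0,0,0]],[1,[-490,-153,-50],[0,0,0]],[1,[-520,-167,-50],[0,0,0]],[1,[-520,-167,-50],[0,0,0]],[1,[-520,-167,-50],[0,0,0]],[1,[-520,-167,-50],[0,0,0]]]'; python3 - <<'E'
from h import *
P,R,o=tool();print(P,o["ee_rot"],o["clock"],o["qpos"])
a=imaging.get_image("wrist");cv2.imwrite("pics/w1.png",a)
for d in finder.outline_of("wrist","guard"):print(d["conf"],d["pixel"],d["pixels"].sum())
cv2.imwrite("pics/w1b.png",cv2.resize(a,(800,600),interpolation=cv2.INTER_CUBIC))
p=imaging.camera_params("wrist");np.savez("w1.npz",**p)
E
```

```text
clock: 2.42
position: [0.5893, 0.2253, 0.2892]
ee_rot: [3.141, 0.0, 2.903]
ft_force: [0.3, 0.6, 0.3]
opening: 0.0882
[0.58934142 0.22527015 0.28918439] [3.14128629e+00 3.39164674e-04 2.90322159e+00] 2.425 [ 1.79654594e-01  5.32556526e-01  1.04669418e+00  1.42307217e-04
  1.56190761e+00 -1.15277195e+00]
0.83 [73.4, 198.6] 2218
0.79 [183.3, 255.2] 5949
0.59 [25.9, 300.8] 3844
0.58 [265.7, 262.5] 1086
```

View pics/w1b.png

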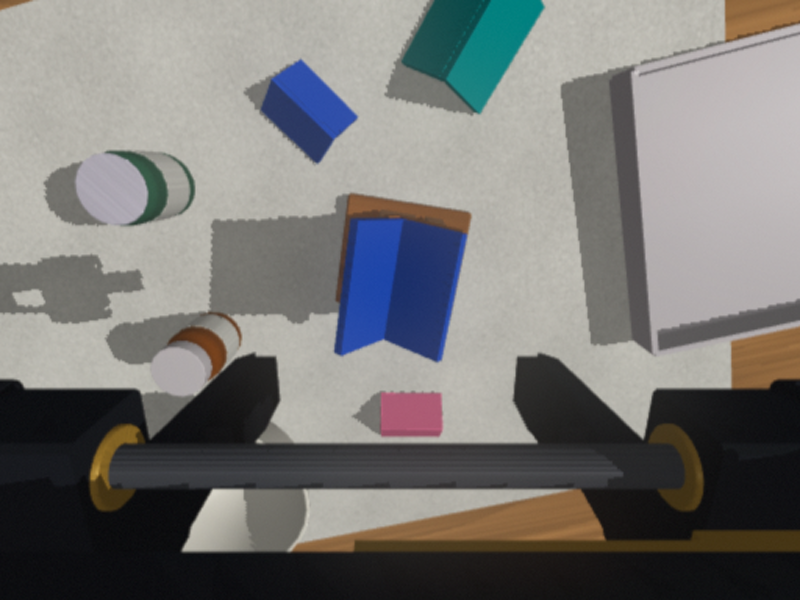

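The big blue angle sits on the wooden rest, valley from (403,218) to (386,338) at 800 px scale. It is clearly larger than the small blue piece at (308,110). The steep leg is on the image left, which is the robot's right. I'll fit its pose next.

```bash
cat >> h.py <<'E'
from scipy.optimize import minimize
def box(s1,n,L1,t,half=.05): # leg box corners in V frame (x,z)->3D
    return np.array([[a*s1[0]+b*n[0],y,a*s1[1]+b*n[1]] for a in(0,L1) for b in(0,t) for y in(-half,half)])
ST=np.array([-.574,.819]);FL=np.array([.819,.574])
GUARD=[box(ST,FL,.06,.008),box(FL,ST,.06,.008)]
S=4
def render(p,parts,x,y,yaw,z,shape):
    o,R=gframe(x,y,yaw,z);m=np.zeros((shape[0]*S,shape[1]*S),np.uint8)
    for b in parts:
        q=proj(p,b@R.T+o);h=cv2.convexHull(((q+.5)*S).astype(np.float32));cv2.fillConvexPoly(m,np.round(h).astype(np.int32),1)
    return m
def fit(p,parts,mask,x0,z,freez=False):
    M=cv2.resize(mask.astype(np.uint8),None,fx=S,fy=S,interpolation=0)>0
    def f(v):
        m=render(p,parts,v[0],v[1],v[2],v[3] if freez else z,mask.shape)>0
        return 1-(m&M).sum()/(m|M).sum()
    v=np.array(list(x0)+([z] if freez else []));st=np.array([.01,.01,.15]+([.01] if freez else []))
    for _ in range(3):
        r=minimize(f,v,method="Nelder-Mead",options=dict(initial_simplex=np.vstack([v]+[v+np.eye(len(v))[i]*st[i] for i in range(len(v))]),xatol=1e-5,fatol=1e-5));v=r.x;st=st/2
    return v,1-r.fun
E
python3 - <<'E'
from h import *
for n,f in(("w1","pics/w1.png"),("top","pics/top0.png"),("side","pics/side0.png")):
    p=dict(np.load("w1.npz")) if n=="w1" else imaging.camera_params(n)
    a=cv2.imread(f);b,g,r=[a[...,i].astype(int) for i in range(3)]
    m=((b>1.6*g)&(b>60)&(b>2*r)).astype(np.uint8)
    k,l,st,c=cv2.connectedComponentsWithStats(m)
    q=proj(p,np.array([.6,.21,.12]))[0];i=1+np.argmin(np.hypot(*(c[1:]-q).T)-st[1:,4]*.02)
    mk=l==i;print(n,st[i],c[i])
    for fz in(False,True):print(*[np.round(u,4) for u in fit(p,GUARD,mk,(.6,.21,1.35),.09,fz)])
E
```

```text
w1 [ 215  140   83   91 5825] [254.70472103 182.16909871]
[0.6015 0.2179 1.165 ] 0.9465
[0.6031 0.2174 1.1821 0.0806] 0.986
top [162 189  38  34 485] [182.79381443 207.68659794]
[0.6016 0.2188 1.2266] 0.4537
[ 0.6184  0.2398  1.2147 -0.0129] 0.5129
side [ 185  207   65   48 1601] [221.80762024 232.56339788]
[0.6026 0.2171 1.1687] 0.8962
[0.6025 0.2181 1.1901 0.0908] 0.8928
```

```bash
python3 -m inch '[[1,[0,-50,0],[0,0,0]],[1,[0,-110,0],[0,0,0]],[1,[0,-170,0],[0,0,0]],[1,[0,-230,0],[0,0,0]],[1,[-10,-290,0],[0,0,0]],[1,[-10,-350,0],[0,0,0]],[1,[-10,-410,0],[0,0,0]],[1,[-10,-470,0],[0,0,0]],[1,[-10,-527,0],[0,0,0]],[1,[-10,-527,0],[0,0,0]],[1,[-10,-527,0],[0,0,0]],[1,[-10,-527,0],[0,0,0]]]'; python3 - <<'E'
from h import *
P,R,o=tool();print(P,o["ee_rot"],o["clock"],o["qpos"].round(2))
p=imaging.camera_params("wrist");np.savez("w2.npz",**p)
a=imaging.get_image("wrist");cv2.imwrite("pics/w2.png",a)
for n in("cradle_apex","catch_nose"):
  for d in finder.outline_of("wrist",n):print(n,d["conf"],d["pixel"],d["pixels"].sum());np.save(n+".npy",d["pixels"]) if d["conf"]>.5 else 0
cv2.imwrite("pics/w2b.png",cv2.resize(a,(800,600),interpolation=cv2.INTER_CUBIC))
E
```

```text
clock: 4.03
position: [0.4752, -0.2887, 0.2891]
ee_rot: [-3.141, 0.0, 2.904]
ft_force: [0.4, -0.3, 0.3]
opening: 0.088
[ 0.47519417 -0.28872855  0.28905681] [-3.14149043e+00  4.63230962e-04  2.90374709e+00] 4.025 [-0.76  0.35  1.31  0.    1.48 -2.09]
cradle_apex 0.74 [178.5, 258.9] 4666
catch_nose 0.61 [176.5, 329.0] 106
```

View pics/w2b.png

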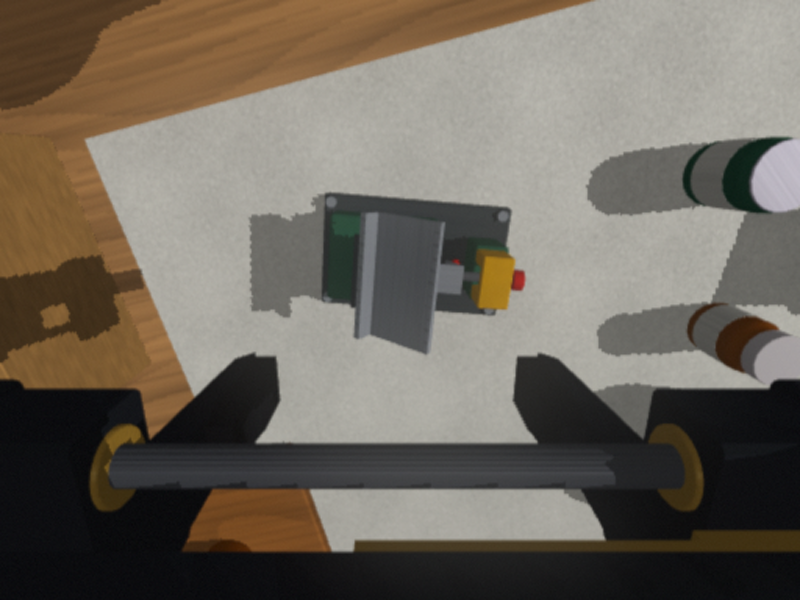

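Cradle: the valley runs from (378,212) to (368,337), the lip is on its left and the catch (yellow tower, red button at (518,280)) on its right. The nose side is at (456,265). I'll fit the cradle pose two ways and recheck the guard with looser masks.

```bash
python3 - <<'E'
from h import *
p=dict(np.load("w2.npz"));m=np.load("cradle_apex.npy")
print(m.sum(),cv2.boundingRect(m.astype(np.uint8)))
CR=[box(ST,FL,.015,-.005),box(FL,ST,.055,-.005)]
for fz in(0,1):print("iou cradle",*[np.round(u,4) for u in fit(p,CR,m,(.49,-.29,1.3),.1,fz)])
def lsq(p,uv,loc,x0,z):
    def f(v,k=None):
        o,R=gframe(v[0],v[1],v[2],v[3] if len(v)>3 else z);return (proj(p,loc@R.T+o)-uv).ravel()
    for x in(list(x0),list(x0)+[z]):
        r=least_squares(f,x);print("lsq",r.x.round(4),"res px",r.fun.round(1))
def L(xz,y):return [xz[0],y,xz[1]]
lipo=ST*.015-FL*.005;ap=ST*0;fl=FL*.055
loc=np.array([L(lipo,.05),L(lipo,-.05),L(ap,.05),L(ap,-.05),L(fl,.05),L(fl,-.05)])
uv=np.array([[364,212],[355,337],[378,212],[368,337],[444,222],[430,353]])*.64
lsq(p,uv,loc,(.49,-.29,1.3),.1)
print("nose",atz(p,(176.5,329),.075))
p=dict(np.load("w1.npz"))
so=ST*.06;v=(ST+FL)*.008;fo=FL*.06
loc=np.array([L(so,.05),L(so,-.05),L(v,.05),L(v,-.05),L(fo,.05),L(fo,-.05)])
uv=np.array([[352,220],[336,353],[402,218],[386,338],[468,233],[441,361]])*.64
lsq(p,uv,loc,(.6,.21,1.2),.09)
E
```

```text
4666 (225, 135, 72, 91)
iou cradle [ 0.479  -0.3075  1.2608] 0.8994
iou cradle [ 0.4789 -0.3078  1.2551  0.1001] 0.8991
lsq [ 0.4801 -0.3058  1.2508] res px [-1.2 -0.1 -0.2  0.4  1.2 -0.   2.  -1.6 -0.5  0.2 -1.2  1. ]
lsq [ 0.4798 -0.3057  1.2508  0.1012] res px [-1.2 -0.2 -0.2  0.5  1.1 -0.1  2.  -1.5 -0.3  0.  -1.1  1.2]
nose [ 0.5137221  -0.19367992  0.075     ]
lsq [0.6019 0.219  1.1841] res px [-1.  -1.2 -1.   0.1  0.6  0.8 -0.9  1.3  0.6  0.1  1.7 -0.7]
lsq [0.6029 0.2187 1.1843 0.0861] res px [-0.6 -0.7 -0.5 -0.5  0.6  1.3 -0.9  0.9  0.   0.4  1.4 -1.3]
```

```bash
cat >> h.py <<'E'
def vtarget(x,y,yaw,z,s,back=0,lift=0,dy=0):
    "tool pose pinching steep leg with TCP s m up the leg"
    o,R=gframe(x,y,yaw,z)
    Rt=R@np.column_stack([[0,1,0],[FL[0],0,FL[1]],[-ST[0],0,-ST[1]]])
    l=ST*(s+back)+FL*.004
    return o+R@np.array([l[0],dy,l[1]+lift]),Rt
G=(.6025,.2185,1.183,.09);C=(.480,-.3065,1.252,.100)
E
python3 - <<'E'
from h import *
t=vtarget(*G,.024,.09);print(t[0],*move(*t))
E
```

```text
[0.57899424 0.16095571 0.185662  ] [  5.3 461.9 103.2] [-34.97  -2.6    8.3 ]
```

```bash
python3 -m inch '[[0.6,[0,50,0],[0,0,0]],[0.6,[0,110,0],[-5,-0.4,1.2]],[0.6,[0,170,0],[-12,-0.9,2.8]],[0.6,[0,230,0],[-19,-1.4,4.5]],[0.6,[2,290,0],[-26,-1.9,6.2]],[0.6,[3,350,0],[-33,-2.4,7.8]],[0.6,[4,410,20],[-35,-2.6,8.3]],[0.6,[5,450,60],[-35,-2.6,8.3]],[0.6,[5,462,103],[-35,-2.6,8.3]],[0.6,[5,462,103],[-35,-2.6,8.3]],[0.6,[5,462,103],[-35,-2.6,8.3]]]'; python3 - <<'E'
from h import *
P,R,o=tool();print(o["qpos"].round(2))
t=vtarget(*G,.024,.09);print(t[0],*move(*t))
t=vtarget(*G,.024,.0);print(t[0],*move(*t))
a=imaging.get_image("wrist")
p=imaging.camera_params("wrist")
for b in GUARD:
  o,R=gframe(*G)
  for q in proj(p,b@R.T+o):cv2.circle(a,tuple(int(x) for x in q.round()),1,(0,255,255),-1)
cv2.imwrite("pics/w3.png",cv2.resize(a,(800,600),interpolation=cv2.INTER_CUBIC))
E
```

```text
clock: 5.55
position: [0.5802, 0.1595, 0.1876]
ee_rot: [2.529, 0.002, 2.752]
ft_force: [-0.1, -0.2, 0.6]
opening: 0.0528
[-0.17  0.41  1.62  0.69  1.07 -1.68]
[0.57899424 0.16095571 0.185662  ] [ 1.7 -0.4  2.1] [ 0.08  0.14 -0.01]
[0.59852943 0.20877968 0.111952  ] [ 1.9 -0.5 92.1] [ 0.08  0.14 -0.01]
```

View pics/w3.png

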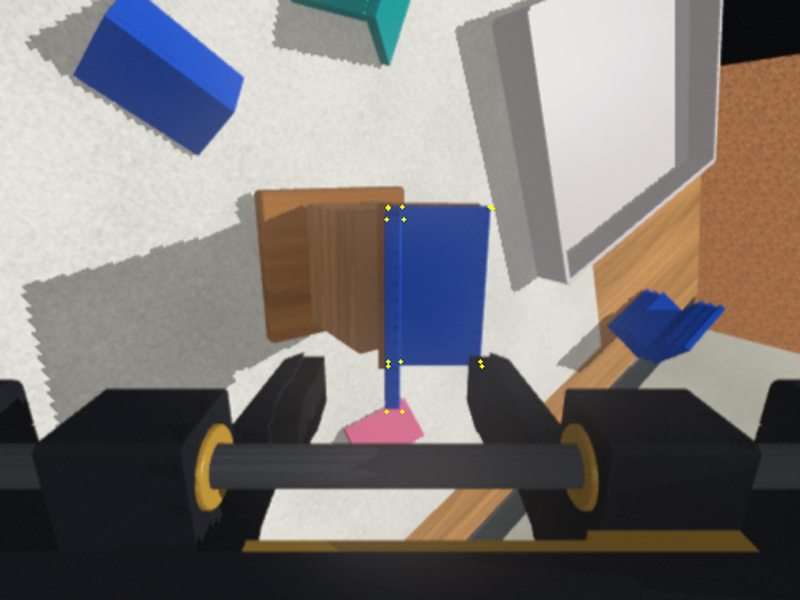

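Overlay matches the guard to within a pixel or two, with the leg edge at x≈393 centred between the fingers. I'll descend 90 mm and grip.

```bash
python3 -m inch '[[0.6,[0,0,40],[0,0,0]],[0.6,[0,0,70],[0,0,0]],[0.6,[0,0,85],[0,0,0]],[0.6,[0,0,90],[0,0,0]],[0.6,[0,0,90],[0,0,0]]]' 45 && python3 -m inch '[[0.3,[0,0,0],[0,0,0]],[0,[0,0,0],[0,0,0]],[0,[0,0,0],[0,0,0]],[0,[0,0,0],[0,0,0]],[0,[0,0,0],[0,0,0]],[0,[0,0,0],[0,0,0]]]'; python3 - <<'E'
from h import *
t=vtarget(*G,.024,.0);print(t[0],*move(*t))
E
```

```text
clock: 6.22
position: [0.5996, 0.2074, 0.113]
ee_rot: [2.529, 0.001, 2.752]
ft_force: [0.8, 0.3, 0.4]
opening: 0.053
clock: 6.98
position: [0.5992, 0.2078, 0.1121]
ee_rot: [2.53, -0.0, 2.752]
ft_force: [-0.8, -0.9, 1.0]
opening: 0.0076
[0.59852943 0.20877968 0.111952  ] [1.  0.5 0.5] [ 0.04  0.03 -0.08]
```

```bash
python3 -m inch '[[0,[0,6,-8],[0,0,0]],[0,[0,23,-33],[0,0,0]],[0,[0,46,-66],[0,0,0]],[0,[0,70,-100],[0,0,0]],[0,[0,75,-107],[0,0,0]],[0,[0,75,-107],[0,0,0]],[0,[0,75,-107],[0,0,0]]]'; python3 - <<'E'
from h import *
a=imaging.get_image("wrist");cv2.imwrite("pics/w4raw.png",a)
p=imaging.camera_params("wrist");P,R,o=tool();np.savez("w4.npz",P=P,R_=R,**p)
# predicted guard pose: tool pose -> guard frame
Rg=R@np.column_stack([[0,1,0],[FL[0],0,FL[1]],[-ST[0],0,-ST[1]]]).T
l=ST*.0245+FL*.004;og=P-Rg@np.array([l[0],-.001,l[1]])
for b in GUARD:
  for q in proj(p,b@Rg.T+og):cv2.circle(a,tuple(int(x) for x in q.round()),1,(0,255,255),-1)
cv2.imwrite("pics/w4.png",cv2.resize(a,(800,600),interpolation=cv2.INTER_CUBIC))
t=vtarget(*C,.0245,.0,.12,-.001);print(t[0],*move(*t),o["qpos"].round(2))
E
```

```text
clock: 7.85
position: [0.5987, 0.2077, 0.241]
ee_rot: [2.531, -0.003, 2.752]
ft_force: [-0.2, -0.9, -1.5]
opening: 0.0079
[ 0.47756871 -0.3170569   0.2423615 ] [ -87.  -434.4 -306.2] [-0.01  2.18 -3.4 ] [-0.07  0.4   1.48  0.65  1.14 -1.5 ]
```

View pics/w4.png

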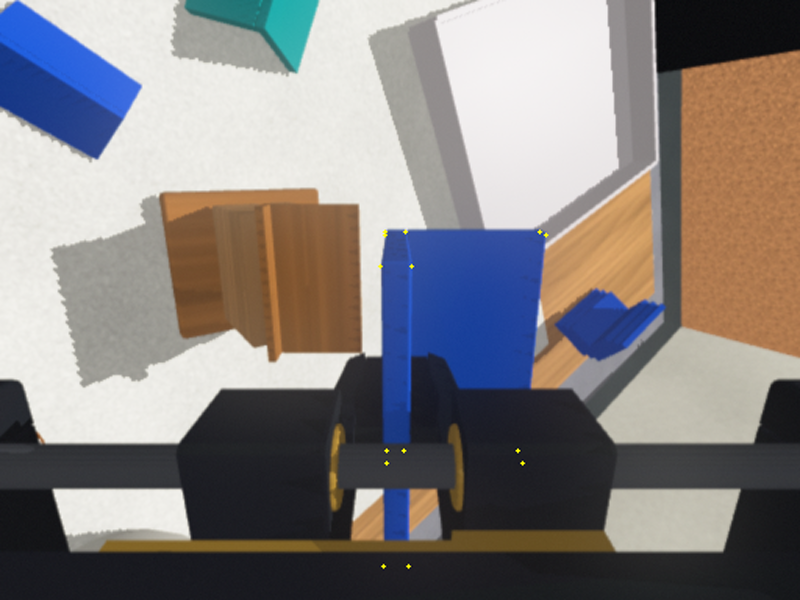

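The rest is empty and the guard is held where predicted (overlay matches at (386,230) and (545,235)). Now over to the cradle.

```bash
python3 -m inch '[[0,[-7,-35,-25],[0,0.2,-0.3]],[0,[-15,-77,-54],[0,0.4,-0.6]],[0,[-24,-120,-84],[0,0.6,-0.9]],[0,[-33,-163,-115],[0,0.8,-1.3]],[0,[-41,-206,-145],[0,1,-1.6]],[0,[-50,-249,-175],[0,1.2,-1.9]],[0,[-59,-292,-206],[0,1.5,-2.3]],[0,[-67,-335,-236],[0,1.7,-2.6]],[0,[-76,-378,-266],[0,1.9,-3]],[0,[-83,-415,-292],[0,2.1,-3.2]],[0,[-87,-434,-306],[0,2.2,-3.4]],[0,[-87,-434,-306],[0,2.2,-3.4]],[0,[-87,-434,-306],[0,2.2,-3.4]],[0,[-87,-434,-306],[0,2.2,-3.4]]]'; python3 - <<'E'
from h import *
a=imaging.get_image("wrist")
p=imaging.camera_params("wrist");P,R,o=tool()
print(o["qpos"].round(2))
CR=[box(ST,FL,.015,-.005),box(FL,ST,.055,-.005)]
og,Rg=gframe(*C)
for b in CR:
  for q in proj(p,b@Rg.T+og):cv2.circle(a,tuple(int(x) for x in q.round()),1,(0,255,255),-1)
cv2.imwrite("pics/w5.png",cv2.resize(a,(800,600),interpolation=cv2.INTER_CUBIC))
t=vtarget(*C,.0245,.0,.12,-.001);print(t[0],*move(*t))
t=vtarget(*C,.0245,.0,.01,-.001);print(t[0],*move(*t))
E
```

```text
clock: 9.65
position: [0.4785, -0.3156, 0.2439]
ee_rot: [2.529, 0.002, 2.824]
ft_force: [-0.4, -0.5, -0.8]
opening: 0.0078
[-0.99  0.57  1.23  0.47  1.74 -2.26]
[ 0.47756871 -0.3170569   0.2423615 ] [ 0.4 -2.2  0.4] [0.04 0.07 0.14]
[ 0.47756871 -0.3170569   0.1323615 ] [  0.7 -65.4  90.4] [0.04 0.07 0.14]
```

View pics/w5.png

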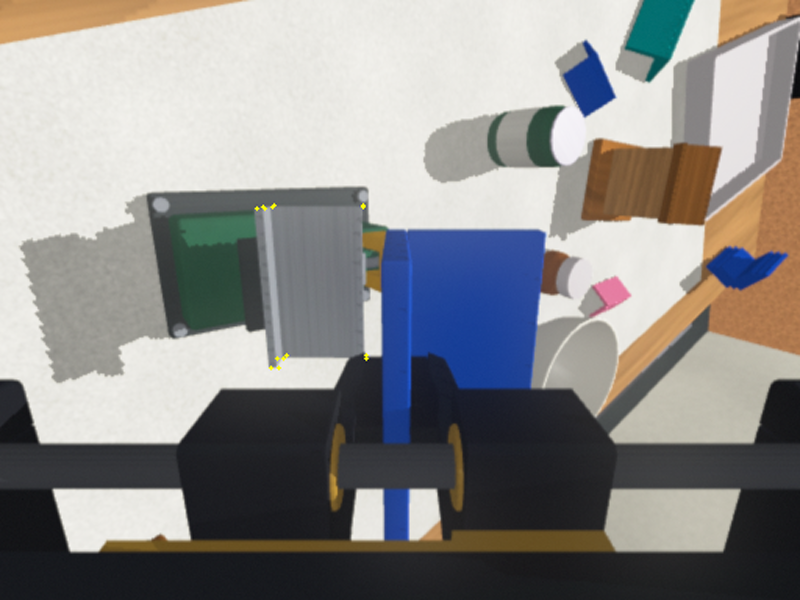

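Cradle overlay agrees to about one pixel: lip (258,208) to (270,368), flat-leg end x≈364. Descending to 10 mm above.

```bash
python3 -m inch '[[0,[0,-20,28],[0,0,0]],[0,[0,-40,57],[0,0,0]],[0,[0,-55,79],[0,0,0]],[0,[0,-61,87],[0,0,0]],[0,[0,-63,90],[0,0,0]],[0,[0,-63,90],[0,0,0]],[0,[0,-63,90],[0,0,0]],[0,[0,-63,90],[0,0,0]]]'; python3 - <<'E'
from h import *
P,R,o=tool()
t=vtarget(*C,.0245,.0,.01,-.001);print(t[0],P,*move(*t))
t=vtarget(*C,.0245,.0,0,-.001);print(*move(*t))
E
```

```text
clock: 10.7
position: [0.4785, -0.3167, 0.1344]
ee_rot: [2.53, 0.003, 2.823]
ft_force: [0.2, 0.1, -0.5]
opening: 0.0077
[ 0.47756871 -0.3170569   0.1323615 ] [ 0.4785398  -0.31671755  0.13444136] [ 0.8 -1.7  1.3] [0.01 0.13 0.11]
[ 0.9 -7.4  9.5] [0.01 0.13 0.11]
```

```bash
python3 -m inch '[[0,[1,-3,4],[0,0,0]],[0,[1,-5,7],[0,0,0]],[0,[1,-7,9],[0,0,0]],[0,[1,-7,9],[0,0,0]],[0,[1,-7,9],[0,0,0]]]'; python3 - <<'E'
from h import *
P,R,o=tool()
t=vtarget(*C,.0245,.0,0,-.001);print(t[0],P,*move(*t),o["ft_force"],o["wrist_torque"])
for n in("side","top","wrist"):cv2.imwrite("pics/n_"+n+".png",imaging.get_image(n))
a=cv2.imread("pics/n_side.png")[100:200,260:370];b=cv2.imread("pics/n_wrist.png")
cv2.imwrite("pics/n.png",np.hstack([cv2.resize(a,(400,364),interpolation=2),cv2.resize(b[100:384,100:412],(400,364),interpolation=2)]))
E
```

```text
clock: 11.32
position: [0.4774, -0.3169, 0.1226]
ee_rot: [2.53, 0.002, 2.823]
ft_force: [0.0, -0.1, -0.3]
opening: 0.0078
[ 0.47756871 -0.3170569   0.1223615 ] [ 0.47735604 -0.31688356  0.12258661] [-0.3 -0.2  0.1] [0.02 0.11 0.09] [ 0.00969419 -0.07546024 -0.28148847] [-0.36568819  0.14936727  0.04397475]
```

View pics/n.png

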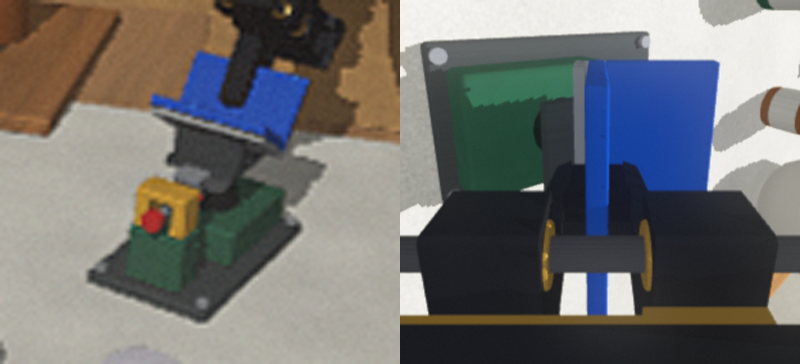

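The guard sits over the cradle V with ends level, the cradle lip just showing at its left (580,80). There is no contact force yet, so I'll inch down.

```bash
python3 -m inch '[[0,[0,-0.6,0.8],[0,0,0]],[0,[0,-1.1,1.6],[0,0,0]],[0,[0,-1.1,1.6],[0,0,0]],[0,[0,-1.1,1.6],[0,0,0]]]';python3 -m inch '[[0,[0,-0.6,0.8],[0,0,0]],[0,[0,-1.1,1.6],[0,0,0]],[0,[0,-1.1,1.6],[0,0,0]],[0,[0,-1.1,1.6],[0,0,0]]]';python3 -m inch '[[0,[0,-0.6,0.8],[0,0,0]],[0,[0,-1.1,1.6],[0,0,0]],[0,[0,-1.1,1.6],[0,0,0]],[0,[0,-1.1,1.6],[0,0,0]]]'
```

```text
clock: 11.98
position: [0.4774, -0.3169, 0.1208]
ee_rot: [2.53, 0.003, 2.823]
ft_force: [0.5, -2.1, 4.8]
opening: 0.0076
clock: 12.48
position: [0.4774, -0.3169, 0.1189]
ee_rot: [2.53, 0.003, 2.823]
ft_force: [-0.6, -0.8, 4.7]
opening: 0.0077
clock: 12.98
position: [0.4774, -0.3169, 0.117]
ee_rot: [2.53, 0.003, 2.823]
ft_force: [-1.7, -1.9, 5.6]
opening: 0.0077
```

```bash
python3 -m inch '[[0,[0,1.2,-1.6],[0,0,0]],[0,[0,2.3,-3.3],[0,0,0]],[0,[0,2.3,-3.3],[0,0,0]],[0.15,[0,2.3,-3.3],[0,0,0]],[0.3,[0,2.3,-3.3],[0,0,0]],[0.3,[0,2.3,-3.3],[0,0,0]],[0.3,[0,2.3,-3.3],[0,0,0]]]'; python3 - <<'E'
from h import *
P,R,o=tool()
a=imaging.get_image("wrist");cv2.imwrite("pics/w6raw.png",a)
p=imaging.camera_params("wrist")
og,Rg=gframe(*C)
for b in GUARD:
  for q in proj(p,b@Rg.T+og):cv2.circle(a,tuple(int(x) for x in q.round()),1,(0,255,255),-1)
cv2.imwrite("pics/w6.png",cv2.resize(a,(800,600),interpolation=cv2.INTER_CUBIC))
E
```

```text
clock: 13.85
position: [0.4773, -0.3167, 0.1206]
ee_rot: [2.53, 0.002, 2.823]
ft_force: [0.4, -0.3, -0.2]
opening: 0.0262
```

View pics/w6.png

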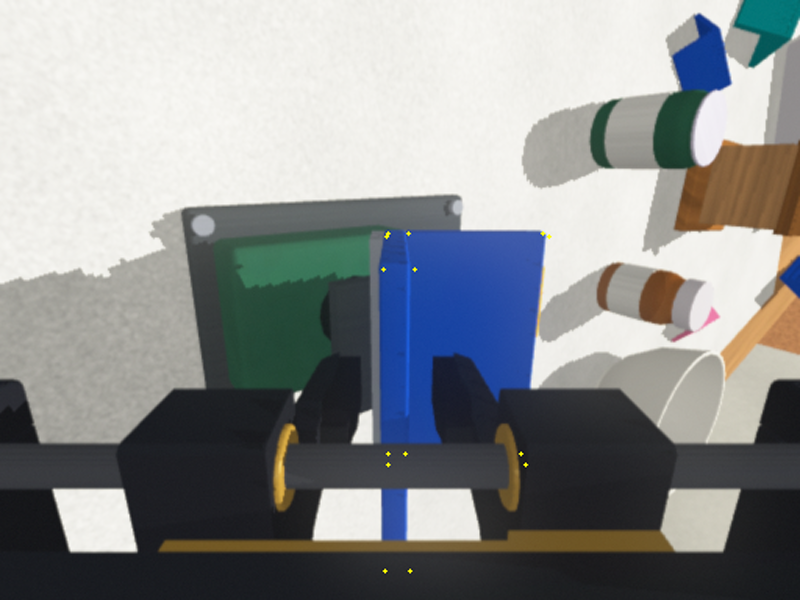

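The released guard stays nested, lip flush along the leg and ends level (overlay within ~2 px). I'll regrip and press slowly.

```bash
python3 -m inch '[[0,[0,0,0],[0,0,0]],[0,[0,0,0],[0,0,0]],[0,[0,0,0],[0,0,0]],[0,[0,0,0],[0,0,0]],[0,[0,-1.1,1.6],[0,0,0]],[0,[0,-2.3,3.3],[0,0,0]],[0,[0,-3.4,4.9],[0,0,0]],[0,[0,-4.6,6.6],[0,0,0]],[0,[0,-5.7,8.2],[0,0,0]],[0,[0,-6.9,9.8],[0,0,0]],[0,[0,-8,11.5],[0,0,0]],[0,[0,-8,11.5],[0,0,0]]]' 60; python3 -m inch '[[0,[0,-1.1,1.6],[0,0,0]],[0,[0,-2.3,3.3],[0,0,0]],[0,[0,-3.4,4.9],[0,0,0]],[0,[0,-4.6,6.6],[0,0,0]],[0,[0,-5.2,7.4],[0,0,0]],[0,[0,-5.2,7.4],[0,0,0]],[0,[0,-5.2,7.4],[0,0,0]]]'
```

```text
clock: 15.4
position: [0.4774, -0.317, 0.1076]
ee_rot: [2.53, 0.003, 2.823]
ft_force: [-1.9, -0.5, 6.5]
opening: 0.0078
clock: 16.27
position: [0.4775, -0.3171, 0.0989]
ee_rot: [2.53, 0.003, 2.823]
ft_force: [-3.2, -0.4, 9.2]
opening: 0.0075
```

```bash
python3 -m inch '[[0,[0,-0.3,0.4],[0,0,0]],[0,[0,-0.6,0.8],[0,0,0]],[0,[0,-0.6,0.8],[0,0,0]]]';python3 -m inch '[[0,[0,-0.3,0.4],[0,0,0]],[0,[0,-0.6,0.8],[0,0,0]],[0,[0,-0.6,0.8],[0,0,0]]]'; python3 - <<'E'
from h import *
P,R,o=tool()
imgs=[]
p=imaging.camera_params("wrist");a=imaging.get_image("wrist")
s=imaging.get_image("side")[100:200,260:370]
t=imaging.get_image("top")[200:280,310:410]
og,Rg=gframe(C[0],C[1],C[2],.077)
for b in GUARD:
  for q in proj(p,b@Rg.T+og):cv2.circle(a,tuple(int(x) for x in q.round()),1,(0,255,255),-1)
cv2.imwrite("pics/p.png",np.hstack([cv2.resize(s,(400,400),interpolation=2),cv2.resize(a[100:384,100:412],(400,400),interpolation=2)]))
E
```

```text
clock: 16.65
position: [0.4774, -0.3171, 0.0979]
ee_rot: [2.53, 0.003, 2.823]
ft_force: [-3.5, -1.3, 9.0]
opening: 0.0079
clock: 17.02
position: [0.4774, -0.3171, 0.0969]
ee_rot: [2.53, 0.003, 2.823]
ft_force: [-2.9, -1.1, 10.3]
opening: 0.0074
```

View pics/p.png

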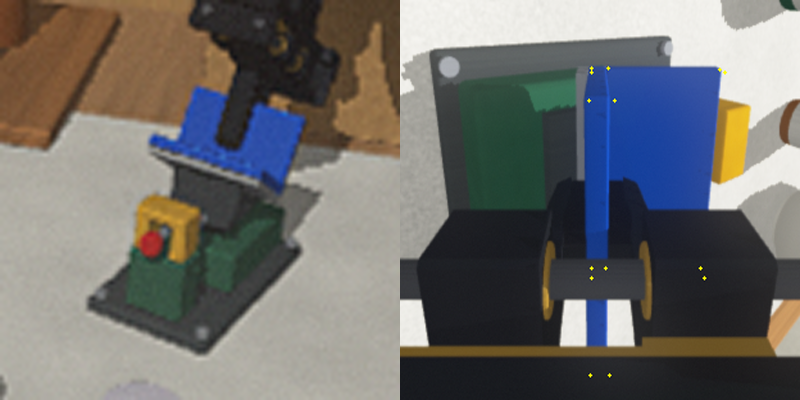

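The cradle is well down and the guard is flush. The red button is back near the tower. Now holding for the catch.

```bash
python3 -m inch '[[0,[0,0,0],[0,0,0]],[0,[0,0,0],[0,0,0]],[0,[0,0,0],[0,0,0]],[0,[0,0,0],[0,0,0]],[0,[0,0,0],[0,0,0]],[0,[0,0,0],[0,0,0]],[0,[0,0,0],[0,0,0]],[0,[0,0,0],[0,0,0]],[0,[0,0,0],[0,0,0]],[0,[0,0,0],[0,0,0]],[0,[0,0,0],[0,0,0]],[0,[0,0,0],[0,0,0]],[0,[0,0,0],[0,0,0]],[0,[0,0,0],[0,0,0]],[0,[0,0,0],[0,0,0]],[0,[0,0,0],[0,0,0]],[0,[0,0,0],[0,0,0]],[0,[0,0,0],[0,0,0]],[0,[0,0,0],[0,0,0]],[0,[0,0,0],[0,0,0]]]'; python3 -m inch '[[0,[0,0.6,-0.8],[0,0,0]],[0,[0,1.1,-1.6],[0,0,0]],[0,[0,1.1,-1.6],[0,0,0]]]';python3 -m inch '[[0,[0,0.6,-0.8],[0,0,0]],[0,[0,1.1,-1.6],[0,0,0]],[0,[0,1.1,-1.6],[0,0,0]]]'
```

```text
clock: 19.68
position: [0.4775, -0.3171, 0.0969]
ee_rot: [2.53, 0.003, 2.823]
ft_force: [-3.2, -1.1, 9.2]
opening: 0.008
clock: 20.05
position: [0.4775, -0.3171, 0.0989]
ee_rot: [2.53, 0.003, 2.823]
ft_force: [-4.0, -0.4, 9.8]
opening: 0.0076
clock: 20.42
position: [0.4775, -0.3172, 0.1006]
ee_rot: [2.53, 0.003, 2.823]
ft_force: [-2.7, -0.8, 7.5]
opening: 0.0074
```

```bash
python3 -m inch '[[0,[0,0.3,-0.4],[0,0,0]],[0,[0,0.5,-0.6],[0,0,0]],[0,[0,0.5,-0.6],[0,0,0]]]'; python3 -m inch '[[0,[0,0.2,-0.3],[0,0,0]],[0,[0,0.3,-0.4],[0,0,0]],[0,[0,0.3,-0.4],[0,0,0]]]'
```

```text
clock: 20.8
position: [0.4775, -0.3171, 0.1007]
ee_rot: [2.53, 0.003, 2.823]
ft_force: [-1.0, -2.4, 5.9]
opening: 0.0074
clock: 21.18
position: [0.4775, -0.3171, 0.1009]
ee_rot: [2.53, 0.003, 2.823]
ft_force: [0.2, -4.6, 3.3]
opening: 0.0079
```

Position stalls at 20 mm down while the force drops, so the catch is holding. Release.

```bash
python3 -m inch '[[0.15,[0,0.2,-0.3],[0,0,0]],[0.3,[0,0.2,-0.3],[0,0,0]],[0.35,[0,0.2,-0.3],[0,0,0]],[0.35,[0,0.2,-0.3],[0,0,0]],[0.35,[0,0,-20],[0,0,0]],[0.35,[0,0,-50],[0,0,0]],[0.35,[0,0,-90],[0,0,0]],[0.35,[0,0,-130],[0,0,0]],[0.35,[0,0,-150],[0,0,0]],[0.35,[0,0,-150],[0,0,0]],[0.35,[0,0,-150],[0,0,0]]]'; python3 - <<'E'
from h import *
p=imaging.camera_params("wrist");a=imaging.get_image("wrist")
s=imaging.get_image("side")[100:200,260:370]
imaging.get_image("top")
for n in("tin","jar","bowl"):print(n,[(round(d["conf"],2),np.round(d["pixel"]).tolist()) for d in finder.outline_of("top",n)])
b,g,r=[a[...,i].astype(int) for i in range(3)]
m=((b>1.6*g)&(b>55)&(b>2*r)).astype(np.uint8);k,l,st,c=cv2.connectedComponentsWithStats(m)
i=1+np.argmin(np.hypot(*(c[1:]-proj(p,np.array([.48,-.3,.1]))[0]).T)-st[1:,4]*.01);mk=l==i;print(st[i])
for fz in(0,1):print(*[np.round(u,4) for u in fit(p,GUARD,mk,C[:3],.08,fz)])
og,Rg=gframe(C[0],C[1],C[2],.080)
for q in GUARD:
  for u in proj(p,q@Rg.T+og):cv2.circle(a,tuple(int(x) for x in u.round()),1,(0,255,255),-1)
cv2.imwrite("pics/e.png",np.hstack([cv2.resize(s,(400,364),interpolation=2),cv2.resize(a[:300,100:430],(400,364),interpolation=2)]))
E
```

```text
clock: 22.55
position: [0.4502, -0.3978, 0.2227]
ee_rot: [2.528, 0.001, 2.823]
ft_force: [0.2, 0.1, -0.2]
opening: 0.0309
tin [(0.73, [246.0, 256.0])]
jar [(0.65, [194.0, 260.0])]
bowl [(0.87, [144.0, 263.0])]
[ 249  129   55  104 4561]
[ 0.4788 -0.3073  1.2469] 0.9493
[ 0.4807 -0.3039  1.2491  0.0746] 0.9795
```

View pics/e.png

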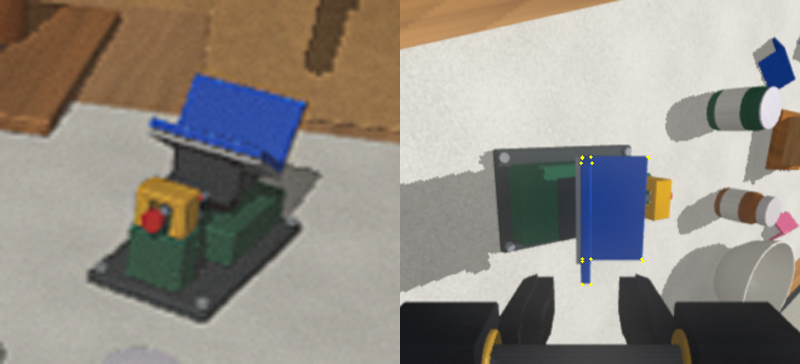

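The guard fits the predicted pose at cradle −20 mm (overlay on the corners), with the cradle down and unaided. Tin, jar and bowl are unmoved.

```bash
python3 -c "
from workcell import order; print(order.sign_off())"
```

```text
the job is handed in; nothing more can be done
None
```

The guard is nested in the loader's cradle, the cradle is latched down, and the job is handed in at about 22.6 s of the 58 s. The sign-off gives no verdict.

**What I did:**
- I pinched the blue guard by its steep leg and lifted it out of the rest.
- I set it in the cradle with the cradle up and let go once so it could settle.
- I then regripped it, pressed it about 24 mm down, held it there for over 2.5 s, released it and backed off.

**Last checks:**
- **Catch:** while raising the arm, the tool stopped moving at about 20 mm down and the upward force fell from about 10 N to 3 N, so the catch was holding. I did not measure the catch's own position.
- **Cradle and guard:** after release the cradle stayed down unaided. The guard's projected corners matched the picture for a nested guard with the cradle 20 mm down. With height fixed, the fit put it within about 1.5 mm and 0.005 rad.
- **Disagreement:** with height left free, the fit gave 75 mm instead of the expected 80 mm. The same fit also read low on the guard in its rest, so I put this down to the picture mask and not a real shift.
- **Bystanders:** the tin, jar and bowl are within about 3 pixels (under 10 mm) of where they started. The robot is clear of everything.

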